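# Slide the jar to the inspection camera and switch its lamp key

### The arm

A 6-joint arm with a two-finger parallel gripper is mounted at the origin on the work surface. World frame = base frame: x ahead of the robot, y to its left, z up, the work surface at z = 0. Lengths are in mm, angles in rad, forces in N, time in s.
With the tool pointing down it reaches from about 400 to 925 mm from the base axis. Payload 12.5 kg.
Tool frame: the origin (TCP) lies at the very end of the fingers, on their centre line; the grasp point (between the pads) lies 19 mm behind it; z points along the fingers, y is the direction in which the jaws open and shut (so a half turn about z gives the same grasp; the last joint's range is limited). The gripper opens to 95 mm and grips with 3 to 60 N. Pads are 20 mm wide; open, the fingers measure 119 mm over their backs; the gripper's body (75 mm by 180 mm) begins 59 mm behind the grasp point.
Start: joints at [-1.227, 0.491, 1.559, -0, 1.092, -0.106], TCP at [271.765, -562.841, 214.661] pointing down, gripper open.
Joint ranges: [-3.1, 3.1], [-0.84, 2.19], [0.05, 2.79], [-1.13, 4.28], [0.06, 2.93], [-2.69, 2.69]. Speed limits (rad/s): [2.22, 2.22, 2.79, 3.14, 3.14, 3.14].

### API

Orientations are given as [roll, pitch, yaw] about the fixed x, y, z axes, in that order (R = Rz(yaw) Ry(pitch) Rx(roll)).
In Python, from cell import env gives the robot as it stands.
- The arm moves only by the shell command python3 -m pendant 'ROWS'. ROWS is JSON, a list that holds one entry, the list of rows, each a list of 5 numbers: the opening, from 0 (shut) to 1 (fully open), then the shift along the tool's x, y, z in m, then the turn about the tool's z in rad. A call has exactly 8 rows; each row is the pose to reach, as a shift and turn from the pose commanded when the call began, along the tool's axes at that moment; what a row does not reach only later rows make up. A row lasts 1/10 s, in which the tool goes at most 50 mm and 8.59 degrees, less where a joint would pass 70% of its speed; a pose out of reach is approached as far as the arm can. A call with a gripper value outside its range is refused whole. The fingers move at their own pace and stop on an object; the grip force is fixed at half the most. Time passes only in rows, so rows that repeat a pose let the fingers close, or fill a call up. It gives the time, the measured TCP pose, the force and the opening at its end, in the units of the state.
- env.state(): the state, without advancing time (a new reading comes with each control period).
- env.read_camera(name): name is "side" or "top"; returns a dict with "image" (480x640x3 uint8, blue, green, red), "range_z" (480x640 float32, mm along the optical axis (not along the pixel's ray), 0 where there is no reading), "fx", "fy", "cx", "cy" (pixels), "dist" ([k1, k2, p1, p2, k3] as OpenCV has them; the pictures are not rectified), "rvec" (rotation vector, rad) and "tvec" (3), from world to camera coordinates, as OpenCV has them. Camera axes: x right, y down, z forward; pixel columns grow to the right and rows downward; lengths in mm; the calibration is good to about 2 mm. A picture is of the moment at which its call begins.
- env.job_done(): hands the job in, once; it reports no verdict.
The state is a dict: "t": time; "joints": joint angles; "qvel": joint speeds; "tau": joint torques, N m; "eef_pos": TCP position; "tcp_rot": TCP orientation; "ft_force": force on the tool from outside, world axes, zero at the start; "moment": the same for the moment, N m; "opening": opening from 0.0 (shut) to 1.0 (fully open).
Only numpy, scipy, OpenCV 4.12 (cv2) and the standard library are available. Lean on these libraries where they do the work, as an engineer would, in place of code of your own. Each camera call takes 0.05 s, during which the arm holds its last target. There are 200 camera calls.

### The job

Get the clear flip-top jar ready for inspection: without lifting it off the stand, push it against the rail and slide it along the rail, gently and upright, until it rests against the camera block. Then switch the lamp over by pressing the key with the round cap all the way down until it latches, so that the square key pops up and only the round key stays down. Press no other key, let go of everything and leave the loose hardware lying around undisturbed.

Things in the scene. Friction and masses are not known exactly. Their poses are not given: they have to be found in the camera images.
- stand: Inspection stand, fixed: grey base plate 120 (x) x 360 (y) x 14 mm thick; origin at the centre of its underside on the counter; its x axis points away from the robot, towards the rail, its y axis runs along the rail towards the camera block, z up. The jar resting against both rail and block has its axis at x = +7, y = +62 mm in this frame.
- rail_face (a point): Point on the flat face (robot side) of the aluminium rail at the plate's far edge, half-way up, 30 mm above the counter; axes as the stand's. The face lies at x = +45 mm in the stand's frame; the rail is 8 mm thick, rises 32 mm above the plate and runs from y = -170 to +100 mm.
- stop_face (a point): Centre of the lens on the stop face of the black camera block, 47 mm above the counter; axes as the stand's. The flat face looks along -y and lies at y = +100 mm in the stand's frame; the block is 90 (x) x 60 (y) mm, 66 mm high above the plate, centred at x = 0. Do not ram it: more than 40 N between jar and stand is not gentle.
- jar_mid (a point): Centre of the clear plastic jar with white snap flip-top lid and hardware inside, standing on the stand's plate; on its axis half-way up, 40 mm above its underside, z up along the axis. Body 76 mm diameter, 66 mm high; lid 73 mm diameter, 14 mm high (80 mm in all); 0.2 to 0.4 kg, slides easily. It starts 7 to 13 mm clear of the rail and 100 to 172 mm short of the block.
- bank: Lamp selector, fixed on the counter: black housing 76 (x) x 190 (y) x 44 mm high, origin at the centre of its underside, z up. Four keys in a row along its y axis, 42 mm apart (y = -63, -21, +21, +63 mm, x = 0); which is where varies. Interlock: a key pressed about 5 mm releases the one that is down; pressed past 11 mm it latches; it takes up to about 3 N, and stops dead at 14 mm.
- key_round_top (a point): Centre of the flat top of the key with the round cap (sizes in mm: 32 diameter), white plastic like the other three; all four caps are 10 mm thick and, when up, their tops lie 70 mm above the counter, 26 mm above the housing. This is the key to press. Up at the start.
- key_square_top (a point): Centre of the flat top of the key with the square cap (sizes in mm: 30 x 30), white plastic like the other three; all four caps are 10 mm thick and, when up, their tops lie 70 mm above the counter, 26 mm above the housing. Latched down at the start, so its top is then about 10.5 mm lower.
- key_bar_top (a point): Centre of the flat top of the key with the long narrow bar cap (sizes in mm: 50 along x, 14 along y), white plastic like the other three; all four caps are 10 mm thick and, when up, their tops lie 70 mm above the counter, 26 mm above the housing. Up at the start; must not be pressed.
- key_cross_top (a point): Centre of the flat top of the key with the plus-shaped cap (sizes in mm: 36 along x, 32 along y, arms 11 wide), white plastic like the other three; all four caps are 10 mm thick and, when up, their tops lie 70 mm above the counter, 26 mm above the housing. Up at the start; must not be pressed.
- key_round (a joint): Travel of the round key in m: 0 up, about 0.0105 latched down, 0.014 pressed to the stop.
- key_square (a joint): Travel of the square key in m: 0 up, about 0.0105 latched down, 0.014 pressed to the stop.
- key_bar (a joint): Travel of the bar key in m: 0 up, about 0.0105 latched down, 0.014 pressed to the stop.
- key_cross (a joint): Travel of the cross key in m: 0 up, about 0.0105 latched down, 0.014 pressed to the stop.
- spacer: Bystander: aluminium bearing spacer ring, 34 mm diameter, 22 mm high, standing flat; origin at the centre of its underside.
- bushing: Bystander: orange silicone bushing cup, 44 mm wide, 30 mm high, upright; origin at the centre of its underside.
- socket: Bystander: chrome socket, 24 mm diameter, 36 mm high, upright; origin at the centre of its underside.
- peghook: Bystander: white plastic pegboard hook lying flat, about 80 x 40 x 6 mm; origin under its middle.
- jar: The same clear jar, its origin at the centre of its underside, z up.
Mind the look-alikes: they are no part of the job. What is shaped like the jar but black or turquoise is not meant.

How it is judged:
By the outcome, as a careful person would: the job done as asked, in the order asked, and still so for the second after the job is handed in, with the robot touching nothing.
It also fails if it takes over 51 s, if anything falls off the work surface, if the arm or the gripper's body presses on something with over 40 N, if the wrist force passes 120 N, or if a joint passes its speed limit or range.

## Working session

There is one attempt and no reset: what is moved stays moved. The work goes in short steps, Python scripts to look and compute and a shell command to move; the robot and the scene stay as the last step left them, time stands still between calls to the robot, and variables do not carry over. Pictures are saved under pics/ and viewed, about 8 in all and at most 12, crops included, and the job is handed in when it is done.

```bash
ls; mkdir -p pics; cat > h.py <<'E'
import numpy as np, cv2
from cell import env
def cam(n):
    c=env.read_camera(n)
    c['K']=np.array([[c['fx'],0,c['cx']],[0,c['fy'],c['cy']],[0,0,1.]])
    c['R']=cv2.Rodrigues(np.array(c['rvec'],float))[0]; c['t']=np.array(c['tvec'],float); c['d']=np.array(c['dist'],float)
    return c
def plane(c,uv,z):
    uv=np.array(uv,float).reshape(-1,1,2)
    p=cv2.undistortPoints(uv,c['K'],c['d']).reshape(-1,2)
    r=np.c_[p,np.ones(len(p))]@c['R']; o=-c['R'].T@c['t']
    return o+r*((z-o[2])/r[:,2])[:,None]
def pts(c):
    v,u=np.mgrid[0:480,0:640]
    p=cv2.undistortPoints(np.stack([u,v],-1).reshape(-1,1,2).astype(float),c['K'],c['d']).reshape(-1,2)
    X=np.c_[p,np.ones(len(p))]*c['range_z'].reshape(-1,1)
    W=(X-c['t'])@c['R']; W[c['range_z'].ravel()==0]=np.nan
    return W.reshape(480,640,3)
def proj(c,X): return cv2.projectPoints(np.array(X,float).reshape(-1,1,3),np.array(c['rvec'],float),c['t'],c['K'],c['d'])[0].reshape(-1,2)
E
python3 - <<'E'
from h import *
for n in('top','side'):
    c=cam(n); cv2.imwrite(f'pics/{n}0.png',c['image']); print(n,-c['R'].T@c['t'],c['R'][2])
    np.save(f'{n}0.npy',c,allow_pickle=True)
print(env.state())
E
```

```text
pics
top [ 456.04408932   -2.32584515 1032.82151761] [ 0.17317225  0.02985569 -0.98443893]
side [154.96709322 592.6910512  527.28606171] [ 0.52284256 -0.67875232 -0.51568494]
{'t': 0.1, 'joints': array([-1.22660696e+00,  4.91503834e-01,  1.55938098e+00, -2.50652027e-06,
        1.09167754e+00, -1.05588494e-01]), 'qvel': array([ 0.00125398, -0.00162428, -0.00183122,  0.00086017, -0.00145205,
       -0.00011742]), 'tau': array([ 3.42959909e-03, -6.13624692e+01, -2.58607703e+01,  6.93854294e-02,
        4.70368378e-02, -6.27957138e-05]), 'eef_pos': array([ 271.68528146, -562.63305161,  214.11994177]), 'tcp_rot': array([-3.14062812e+00, -9.99881674e-05,  4.49778971e-01]), 'ft_force': array([-0.30831098,  0.56515969, -0.83996305]), 'moment': array([ 0.03479713,  0.05346786, -0.01538671]), 'opening': 1.0031598890161333}
```

View pics/top0.png

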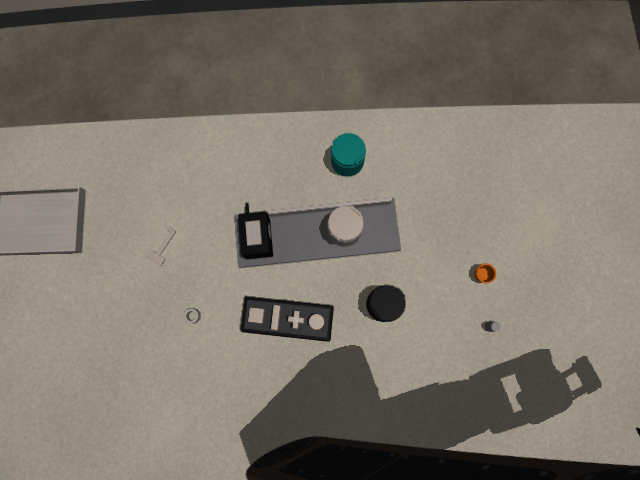

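View pics/side0.png

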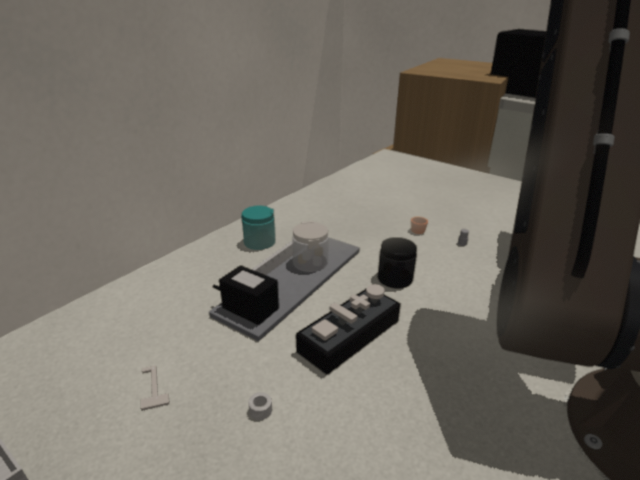

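Top view: the white-lidded jar is at (346,225). The look-alikes are the black jar at (386,303) and the turquoise one at (348,155). The stand's block is at (255,235). On the bank, the keys are square (257,315), bar (276,318), cross (296,320) and round (316,322). Next I'll measure these positions and check my choices in one crop.

```bash
python3 - <<'E'
from h import *
c=np.load('top0.npy',allow_pickle=True).item()
im=c['image']; W=pts(c); g=cv2.cvtColor(im,cv2.COLOR_BGR2GRAY); Z=W[...,2]
def box(u0,u1,v0,v1):
    m=np.zeros(g.shape,bool); m[v0:v1,u0:u1]=1; return m
def rect(m,z,n):
    m=cv2.morphologyEx(m.astype(np.uint8),cv2.MORPH_OPEN,np.ones((2,2)))
    k=max(cv2.findContours(m,cv2.RETR_EXTERNAL,cv2.CHAIN_APPROX_NONE)[0],key=cv2.contourArea)
    P=plane(c,k.reshape(-1,2),z)[:,:2].astype(np.float32)
    r=cv2.minAreaRect(P); cc=cv2.minEnclosingCircle(P)
    print(n,'rect',np.round(r[0],1),np.round(r[1],1),round(r[2],1),'circ',np.round(cc[0],1),round(2*cc[1],1),'px',k.reshape(-1,2).mean(0).round(1),'Z',np.nanmedian(Z[m>0]).round(1)); return r
rect(box(320,370,200,250)&(g>140)&(Z>85),94,'lid')
for n,a,b,z in(('square',246,267,59.5),('bar',268,284,70),('cross',285,305,70),('round',306,328,70)): rect(box(a,b,302,336)&(g>110),z,n)
rect(box(232,340,290,345)&(Z>25)&(Z<80),44,'bank by Z')
rect(box(230,410,190,275)&(Z>8)&(Z<24),14,'plate by Z')
rect(box(225,290,200,270)&(Z>68)&(Z<90),80,'block')
rect(box(360,410,280,325)&(Z>60),80,'blackjar')
rect(box(325,370,130,180)&(Z>60),80,'turq')
print('plate cor',plane(c,[[239,266],[400,250],[393,199],[236,214]],14).round(1)[:,:2])
for u,v in((485,273),(491,326),(193,316),(165,246)): print(W[v,u].round(0))
# rail top points
m=box(270,400,190,225)&(Z>38)&(Z<52); P=W[m]; print('rail',len(P)); 
v,x0=None,None
l=cv2.fitLine(P[:,:2].astype(np.float32),cv2.DIST_HUBER,0,.01,.01).ravel(); print(l)
cv2.imwrite('pics/crop.png',cv2.resize(im[180:350,225:415],None,fx=4,fy=3.5,interpolation=cv2.INTER_CUBIC))
E
```

```text
lid rect [652.4 -37.7] [68.8 66.9] 38.6 circ [654.2 -37.7] 71.6 px [346.9 223. ] Z 93.5
square rect [472.2 153.2] [29.4 28.8] 83.0 circ [472.8 153.2] 38.1 px [256.7 315.8] Z 58.0
bar rect [466.8 111.6] [13.  48.9] 82.3 circ [466.8 111.7] 49.0 px [276.1 318. ] Z 69.1
cross rect [461.7  70. ] [29.7 27.1] 34.7 circ [461.7  70. ] 33.7 px [296.6 320.1] Z 68.7
round rect [456.5  28.5] [28.4 28.1] 88.5 circ [456.   28.2] 30.4 px [317.2 322.2] Z 69.1
bank by Z rect [464.2  90.9] [189.6  76.1] 82.6 circ [463.6  90.9] 201.2 px [287.5 319.3] Z 44.3
plate by Z rect [650.6  24.5] [120. 360.] 4.5 circ [652.3  24.8] 376.3 px [315.4 238.4] Z 13.5
block rect [641.2 153.4] [90.9 61.1] 4.3 circ [641.4 152.8] 105.2 px [254.5 233.5] Z 79.5
blackjar rect [ 488.4 -114.5] [74.5 71.9] 88.2 circ [ 489.5 -115. ] 76.4 px [387.7 303.7] Z 79.3
turq rect [812.9 -49.8] [72.5 78.8] 87.9 circ [812.6 -49.6] 79.9 px [349.  151.8] Z 79.0
plate cor [[ 582.5  198.6]
 [ 606.7 -155.5]
 [ 722.1 -146.6]
 [ 700.1  205.6]]
[ 551. -341.    4.]
[ 437. -333.   38.]
[476. 305.  -2.]
[634. 370.   5.]
rail 519
[ 7.7547416e-02 -9.9698865e-01  7.0485846e+02 -5.1509771e+00]
```

View pics/crop.png

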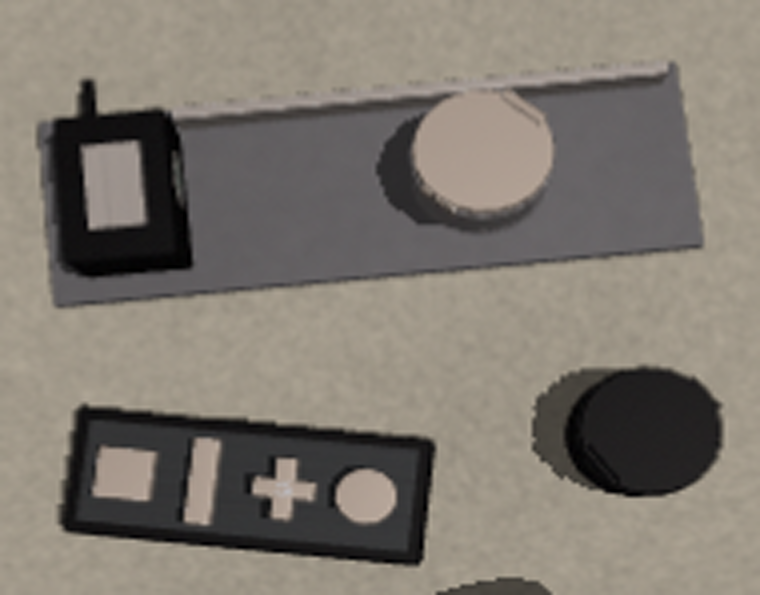

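The crop confirms the clear jar with the white lid on the stand, and the round-capped key at the right-hand end of the bank. Sizes and heights match what was given.

Plan:
1. Close the fingers and face them 25° towards the rail.
2. Push the jar from behind so that it hugs the rail.
3. Slide it along the rail until a light contact force shows at the block.

```bash
python3 -m pendant '[[[0,0.03,-0.015,0,-0.1],[0,0.07,-0.034,0,-0.2],[0,0.11,-0.054,0,-0.3],[0,0.15,-0.073,0,-0.4],[0,0.19,-0.093,0,-0.5],[0,0.23,-0.113,0,-0.6],[0,0.27,-0.132,0,-0.7],[0,0.31,-0.152,0,-0.761]]]'
```

```text
t: 0.9
eef_pos: [485.7, -289.6, 214.5]
tcp_rot: [-3.141, 0.0, 1.215]
ft_force: [-0.3, -1.0, -1.0]
opening: 0.382
```

```bash
python3 -m pendant '[[[0,0.036,0.0115,0,0],[0,0.072,0.023,0.02,0],[0,0.108,0.0345,0.04,0],[0,0.144,0.046,0.06,0],[0,0.18,0.0575,0.08,0],[0,0.205,0.065,0.105,0],[0,0.217,0.069,0.13,0],[0,0.217,0.069,0.15,0]]]'
python3 - <<'E'
from h import *
c=cam('top'); cv2.imwrite('pics/t1.png',c['image'][150:350,200:440].repeat(3,0).repeat(3,1))
print(env.state()['eef_pos'],proj(c,[[654,-37.7,94]]))
E
```

```text
t: 1.7
eef_pos: [626.3, -110.6, 62.7]
tcp_rot: [-3.14, 0.0, 1.213]
ft_force: [-0.0, -0.1, 1.6]
opening: 0.001
[ 624.52507256 -110.9534048    59.86569477] [[346.41282117 223.03022563]]
```

View pics/t1.png

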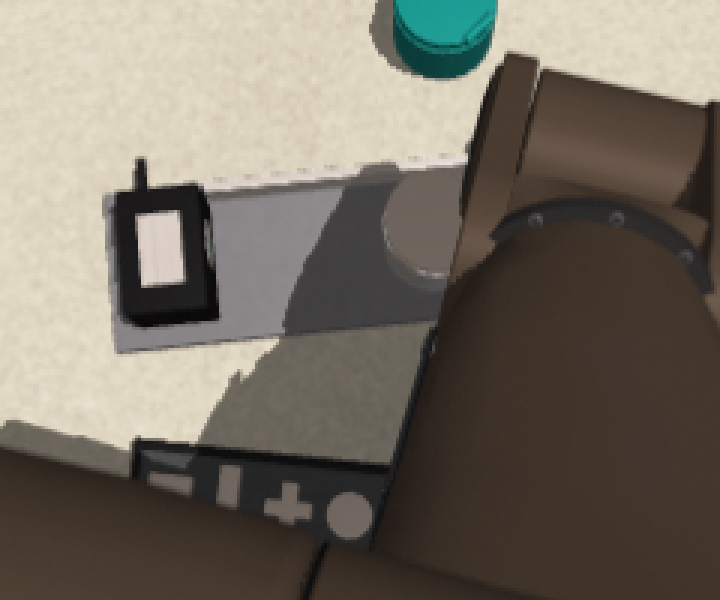

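The wrist sits behind the jar at (470,230) in the crop and is clear of it. Jar, block and keys are undisturbed. I'll descend and then approach slowly.

```bash
python3 -m pendant '[[[0,0,0,0.012,0],[0,0,0,0.024,0],[0,0.006,0,0.027,0],[0,0.012,0,0.027,0],[0,0.017,0,0.027,0],[0,0.021,0,0.027,0],[0,0.024,0,0.027,0],[0,0.027,0,0.027,0]]]'
python3 -m pendant '[[[0,0.003,0,0,0],[0,0.006,0,0,0],[0,0.009,0,0,0],[0,0.012,0,0,0],[0,0.015,0,0,0],[0,0.017,0,0,0],[0,0.019,0,0,0],[0,0.019,0,0,0]]]'
```

```text
t: 2.55
eef_pos: [635.6, -86.9, 38.0]
tcp_rot: [3.141, 0.0, 1.211]
ft_force: [0.8, -0.1, -0.2]
opening: 0.006
t: 3.35
eef_pos: [642.1, -69.1, 37.6]
tcp_rot: [3.142, -0.0, 1.211]
ft_force: [-0.1, 0.6, 0.4]
opening: 0.006
```

```bash
python3 - <<'E'
from h import *
for n in('side','top'):
    c=cam(n); im=c['image']
    cv2.imwrite(f'pics/{n}2.png',im[180:350,200:440].repeat(3,0).repeat(3,1))
print(env.state()['ft_force'],env.state()['eef_pos'])
E
```

```text
[ 0.4687564   0.58607913 -0.68653146] [642.05553019 -69.2802779   37.58133462]
```

View pics/side2.png

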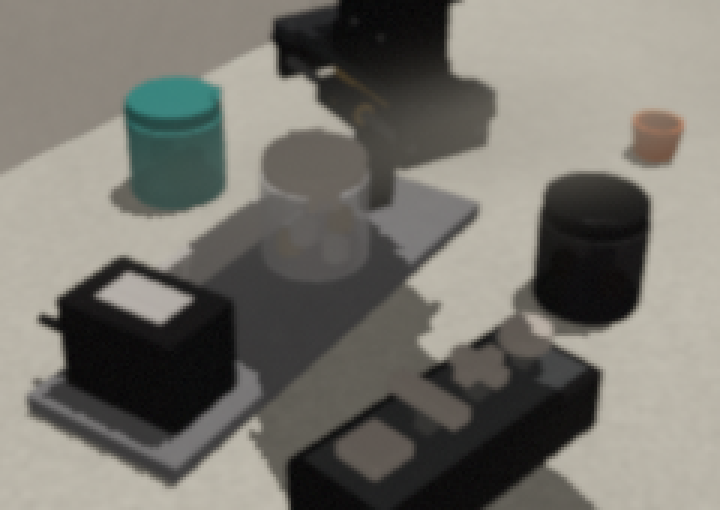

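The jar is upright at (315,205) in the crop, with the finger just behind it at (378,180). I'll push the rest of the way to the rail, then slide.

```bash
python3 -m pendant '[[[0,0.002,0,0,0],[0,0.004,0,0,0],[0,0.006,0,0,0],[0,0.008,0,0,0],[0,0.0098,-0.0008,0,0],[0,0.0116,-0.0017,0,0],[0,0.0134,-0.0025,0,0],[0,0.0134,-0.0025,0,0]]]'
python3 -m pendant '[[[0,0.0027,-0.0013,0,0],[0,0.0054,-0.0025,0,0],[0,0.0082,-0.0038,0,0],[0,0.0109,-0.0051,0,0],[0,0.0136,-0.0063,0,0],[0,0.0163,-0.0076,0,0],[0,0.019,-0.0089,0,0],[0,0.0217,-0.0101,0,0]]]'
python3 -c "
from h import *
c=cam('top'); W=pts(c); m=(abs(W[...,2]-94)<4)&(abs(W[...,0]-654)<45)&(abs(W[...,1]+10)<55)&(c['image'].min(2)>60)
k=max(cv2.findContours(m.astype(np.uint8),0,1)[0],key=cv2.contourArea);P=plane(c,k.reshape(-1,2),94)[:,:2]
print(len(P),P.min(0),P.max(0)); cv2.imwrite('pics/t3.png',c['image'][170:290,220:420].repeat(4,0).repeat(4,1))"
```

```text
t: 4.25
eef_pos: [644.4, -55.6, 37.6]
tcp_rot: [-3.142, 0.0, 1.211]
ft_force: [-0.0, -0.3, -0.3]
opening: 0.005
t: 5.05
eef_pos: [642.6, -31.8, 37.7]
tcp_rot: [3.142, 0.0, 1.211]
ft_force: [-1.3, -0.6, 0.3]
opening: 0.002Traceback (most recent call last):
  File "<string>", line 4, in <module>
    k=max(cv2.findContours(m.astype(np.uint8),0,1)[0],key=cv2.contourArea);P=plane(c,k.reshape(-1,2),94)[:,:2]
ValueError: max() iterable argument is empty
```

```bash
python3 -c "
from h import *
c=cam('side'); 
cv2.imwrite('pics/s3.png',c['image'][180:350,200:440].repeat(3,0).repeat(3,1))"
```

```text
(no output)
```

View pics/s3.png

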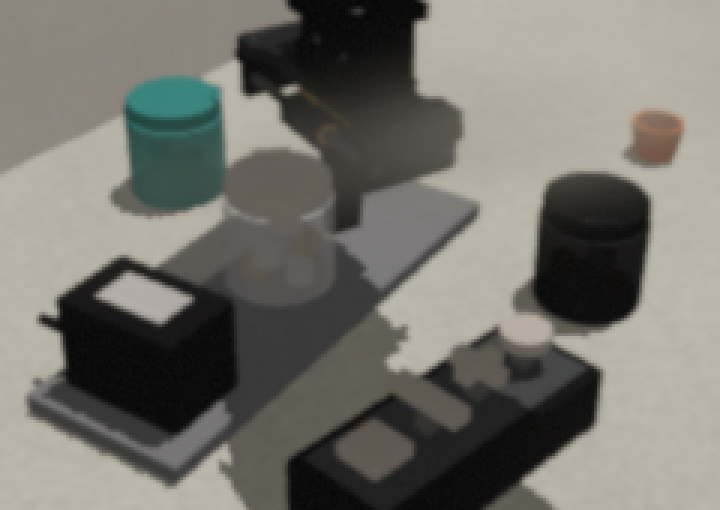

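The jar stands upright at (278,225) in the crop, hugging the rail. About 74 mm remain.

```bash
python3 -m pendant '[[[0,0.0027,-0.0013,0,0],[0,0.0054,-0.0025,0,0],[0,0.0082,-0.0038,0,0],[0,0.0109,-0.0051,0,0],[0,0.0136,-0.0063,0,0],[0,0.0163,-0.0076,0,0],[0,0.019,-0.0089,0,0],[0,0.0217,-0.0101,0,0]]]'
python3 -m pendant '[[[0,0.0027,-0.0013,0,0],[0,0.0054,-0.0025,0,0],[0,0.0082,-0.0038,0,0],[0,0.0109,-0.0051,0,0],[0,0.0136,-0.0063,0,0],[0,0.0163,-0.0076,0,0],[0,0.019,-0.0089,0,0],[0,0.0217,-0.0101,0,0]]]'
python3 -m pendant '[[[0,0.0018,-0.0008,0,0],[0,0.0036,-0.0017,0,0],[0,0.0054,-0.0025,0,0],[0,0.0073,-0.0034,0,0],[0,0.0091,-0.0042,0,0],[0,0.0109,-0.0051,0,0],[0,0.0127,-0.0059,0,0],[0,0.0136,-0.0063,0,0]]]'
python3 -c "
from h import *
c=cam('side'); 
cv2.imwrite('pics/s4.png',c['image'][200:340,200:380].repeat(4,0).repeat(4,1))"
```

```text
t: 5.95
eef_pos: [640.8, -8.0, 37.6]
tcp_rot: [3.142, 0.0, 1.211]
ft_force: [0.0, -1.3, 0.7]
opening: 0.005
t: 6.75
eef_pos: [639.0, 15.9, 37.6]
tcp_rot: [3.142, 0.0, 1.211]
ft_force: [-1.3, -1.8, 0.9]
opening: 0.007
t: 7.55
eef_pos: [637.9, 30.8, 37.6]
tcp_rot: [3.142, 0.0, 1.211]
ft_force: [-1.0, -0.5, 1.4]
opening: 0.007
```

View pics/s4.png

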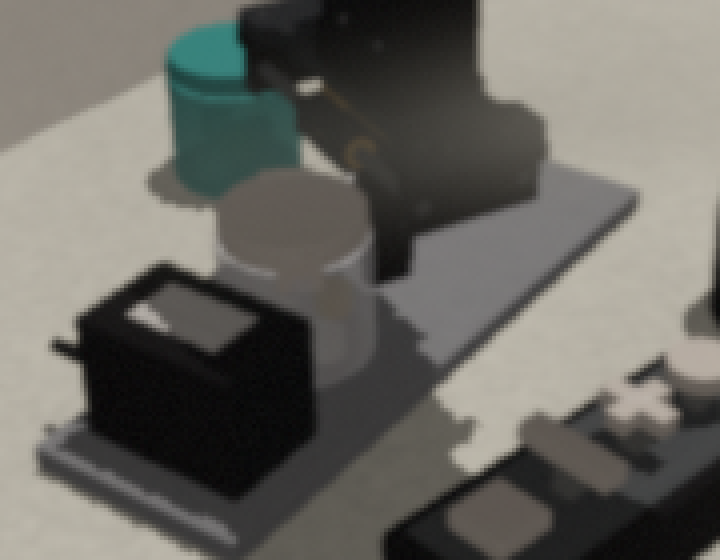

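The jar is upright at (295,275) in the crop, close to the block with about 11 mm expected to go. I'll use small steps and watch the force.

```bash
python3 -m pendant '[[[0,0.0008,-0.0004,0,0],[0,0.0016,-0.0008,0,0],[0,0.0025,-0.0012,0,0],[0,0.0033,-0.0016,0,0],[0,0.0041,-0.002,0,0],[0,0.005,-0.0023,0,0],[0,0.0058,-0.0027,0,0],[0,0.0063,-0.003,0,0]]]'
python3 -m pendant '[[[0,0.0003,-0.0001,0,0],[0,0.0006,-0.0003,0,0],[0,0.0009,-0.0004,0,0],[0,0.0012,-0.0006,0,0],[0,0.0015,-0.0007,0,0],[0,0.0018,-0.0008,0,0],[0,0.0018,-0.0008,0,0],[0,0.0018,-0.0008,0,0]]]'
```

```text
t: 8.4
eef_pos: [637.3, 37.7, 37.6]
tcp_rot: [3.142, 0.0, 1.211]
ft_force: [0.0, -0.8, 0.2]
opening: 0.005
t: 9.2
eef_pos: [637.2, 39.6, 37.6]
tcp_rot: [-3.142, 0.0, 1.211]
ft_force: [-0.3, -0.2, 0.7]
opening: 0.002
```

```bash
python3 -m pendant '[[[0,0.0003,-0.0001,0,0],[0,0.0006,-0.0003,0,0],[0,0.0009,-0.0004,0,0],[0,0.0012,-0.0006,0,0],[0,0.0014,-0.0007,0,0],[0,0.0014,-0.0007,0,0],[0,0.0014,-0.0007,0,0],[0,0.0014,-0.0007,0,0]]]'
```

```text
t: 10.0
eef_pos: [637.1, 41.1, 37.6]
tcp_rot: [3.141, -0.0, 1.211]
ft_force: [-0.3, -0.2, 0.9]
opening: 0.006
```

```bash
python3 -m pendant '[[[0,0.0003,-0.0001,0,0],[0,0.0006,-0.0003,0,0],[0,0.0009,-0.0004,0,0],[0,0.0012,-0.0006,0,0],[0,0.0014,-0.0007,0,0],[0,0.0014,-0.0007,0,0],[0,0.0014,-0.0007,0,0],[0,0.0014,-0.0007,0,0]]]'
python3 - <<'E'
from h import *
c=cam('top'); cv2.imwrite('pics/t5.png',c['image'][180:290,220:400].repeat(4,0).repeat(4,1))
print(env.state()['ft_force'])
E
```

```text
t: 10.8
eef_pos: [636.9, 42.7, 37.6]
tcp_rot: [3.142, 0.0, 1.211]
ft_force: [-0.1, -0.2, -0.1]
opening: 0.008
[-0.57383313 -0.25495336  0.17782766]
```

View pics/t5.png

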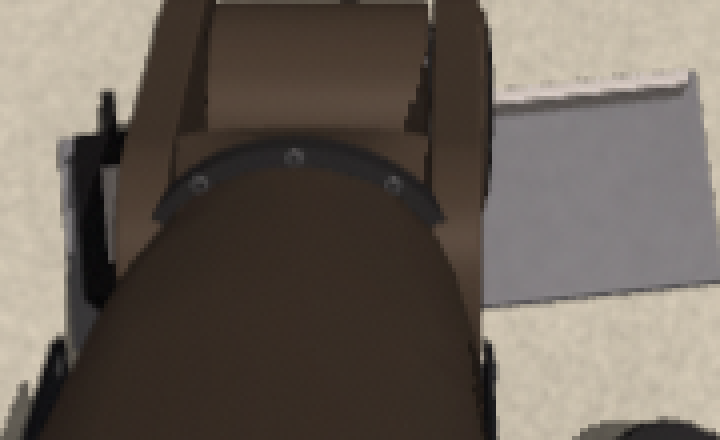

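The arm hides the jar in this view (8 pictures viewed so far). I'll measure the lid numerically from the side camera instead.

```bash
cat > lid.py <<'E'
from h import *
a=np.deg2rad(4.4); R=np.array([[np.cos(a),np.sin(a)],[-np.sin(a),np.cos(a)]])
for n in ('side','top'):
    c=cam(n); W=pts(c); S=(W[...,:2]-[650.6,24.5])@R.T
    m=(abs(W[...,2]-93)<5)&(abs(S[...,0])<60)&(abs(S[...,1]-55)<60)
    if m.sum()<60: print(n,'hidden',m.sum()); continue
    k=max(cv2.findContours(m.astype(np.uint8),0,1)[0],key=cv2.contourArea)
    P=(plane(c,k.reshape(-1,2),94)[:,:2]-[650.6,24.5])@R.T
    print(n,m.sum(),'lid in stand x',P[:,0].min(),P[:,0].max(),'y',P[:,1].min(),P[:,1].max(),'mid',(P.min(0)+P.max(0))/2, cv2.fitEllipse(P.astype(np.float32)))
E
python3 lid.py
```

```text
side 755 lid in stand x -30.87812183240361 44.522311705142 y 24.42744627919241 108.07692983820078 mid [ 6.82209494 66.25218806] ((5.5002031326293945, 66.95218658447266), (76.07373046875, 80.65118408203125), 1.2242902517318726)
top hidden 0
```

```bash
python3 -m pendant '[[[0,0.0002,-0.0001,0,0],[0,0.0004,-0.0002,0,0],[0,0.0006,-0.0003,0,0],[0,0.0009,-0.0004,0,0],[0,0.0009,-0.0004,0,0],[0,0.0009,-0.0004,0,0],[0,0.0009,-0.0004,0,0],[0,0.0009,-0.0004,0,0]]]'
python3 -c "
from h import *
s=env.state();print(s['ft_force'],s['tau'])"
```

```text
t: 11.75
eef_pos: [636.9, 43.4, 37.6]
tcp_rot: [3.141, 0.0, 1.211]
ft_force: [-1.3, -5.1, 1.0]
opening: 0.003
[-1.32436378 -5.06296778  0.97455298] [ 3.29233199e+00 -6.78163433e+01 -1.90829802e+01  9.29081328e-01
 -2.09630518e-01 -2.40752759e-02]
```

Gentle contact with the block: about 5 N along the push direction, so the jar is seated. Now I'll back off, lift and head for the round key.

```bash
python3 -m pendant '[[[0,-0.002,0,0,0],[0,-0.006,0,0,0],[0,-0.016,0,0,0],[0,-0.028,0,0,0],[0,-0.038,0,-0.005,0],[0,-0.04,0,-0.035,0],[0,-0.04,0,-0.07,0],[0,-0.04,0,-0.1,0]]]'
python3 -m pendant '[[[0,-0.008,-0.035,-0.01,0],[0,-0.017,-0.075,-0.01,0],[0,-0.026,-0.115,-0.01,0],[0,-0.034,-0.15,-0.01,0],[0,-0.038,-0.164,-0.01,0],[0,-0.038,-0.164,0,0],[0,-0.038,-0.164,0.015,0],[0,-0.038,-0.164,0.03,0]]]'
python3 lid.py
python3 - <<'E'
from h import *
c=cam('side'); cv2.imwrite('pics/s6.png',c['image'][210:370,200:440].repeat(3,0).repeat(3,1))
s=env.state();print(s['eef_pos'],s['ft_force'])
E
```

```text
t: 12.55
eef_pos: [622.5, 5.2, 139.5]
tcp_rot: [3.141, -0.0, 1.21]
ft_force: [-0.3, -0.3, -0.2]
opening: 0.007
t: 13.35
eef_pos: [456.9, 27.8, 107.1]
tcp_rot: [3.14, -0.0, 1.21]
ft_force: [-0.3, 0.8, -0.0]
opening: 0.004
side 718 lid in stand x -31.856358425666063 44.522311705142 y 31.71758464006974 108.59557562110534 mid [ 6.33297664 70.15658013] ((7.034940719604492, 69.57688903808594), (70.48731231689453, 79.69268798828125), 41.20295333862305)
top 974 lid in stand x -25.581874202005135 46.6503988857262 y 27.70517189099613 99.83344767874257 mid [10.53426234 63.76930978] ((10.39447021484375, 63.50566101074219), (70.59124755859375, 72.62812042236328), 53.138275146484375)
[456.19487777  28.01699779 106.84790912] [ 0.56936415  0.05415454 -0.27516853]
```

View pics/s6.png

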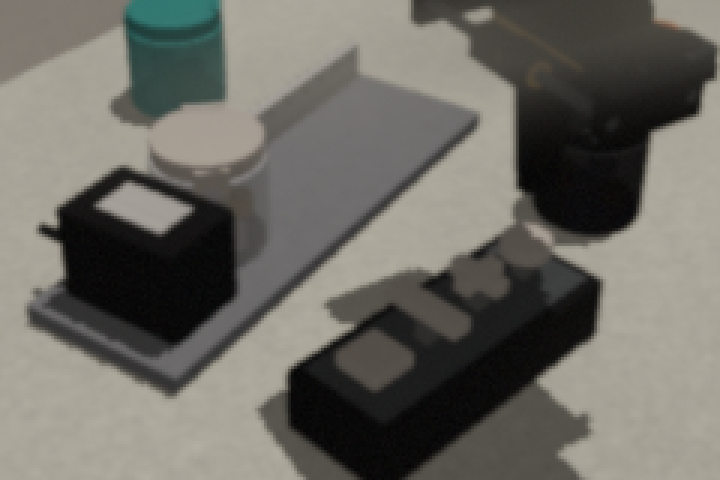

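The jar sits upright against the block and rail. The top-view lid reading is (10.5, 63.8) against (7, 62) nominal. The rail makes x > 7 impossible, so I read the offset as camera bias. The gripper is over the round key at (525,245) in the crop. Now I'll press.

```bash
python3 -m pendant '[[[0,0,0,0.012,0],[0,0,0,0.024,0],[0,0,0,0.032,0],[0,0,0,0.036,0],[0,0,0,0.038,0],[0,0,0,0.04,0],[0,0,0,0.04,0],[0,0,0,0.04,0]]]'
```

```text
t: 14.3
eef_pos: [456.1, 28.4, 67.9]
tcp_rot: [3.141, -0.0, 1.211]
ft_force: [-0.1, -0.2, 1.0]
opening: 0.006
```

```bash
python3 -m pendant '[[[0,0,0,0.0015,0],[0,0,0,0.003,0],[0,0,0,0.0045,0],[0,0,0,0.006,0],[0,0,0,0.0075,0],[0,0,0,0.009,0],[0,0,0,0.0095,0],[0,0,0,0.0095,0]]]'
```

```text
t: 15.1
eef_pos: [455.9, 28.4, 58.0]
tcp_rot: [3.142, 0.0, 1.211]
ft_force: [0.9, 1.6, 1.0]
opening: 0.008
```

```bash
python3 -m pendant '[[[0,0,0,0.0005,0],[0,0,0,0.001,0],[0,0,0,0.001,0],[0,0,0,0.001,0],[0,0,0,0.001,0],[0,0,0,0.001,0],[0,0,0,0.001,0],[0,0,0,0.001,0]]]'
python3 -c "
from h import *
c=cam('side'); cv2.imwrite('pics/s7.png',c['image'][270:370,280:430].repeat(4,0).repeat(4,1)); print(env.state()['ft_force'])"
```

```text
t: 15.9
eef_pos: [455.9, 28.4, 57.1]
tcp_rot: [3.142, 0.0, 1.211]
ft_force: [1.0, 0.4, 0.9]
opening: 0.01
[0.47823235 0.04298852 2.11225513]
```

View pics/s7.png

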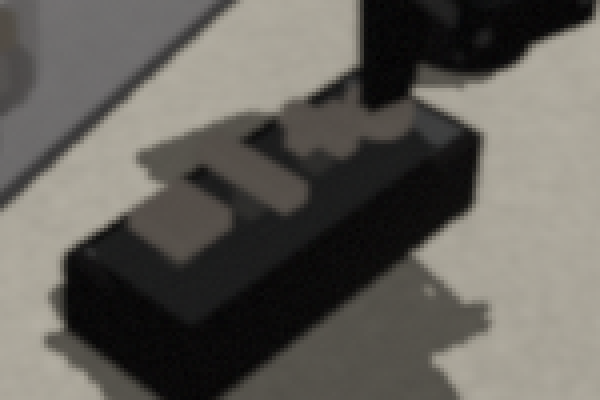

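The square key has moved up about 4 px, to (182,222) in the crop, and the round key is down under the finger at (390,120). I'll retract and check.

```bash
python3 -m pendant '[[[0,0,0,-0.004,0],[0,0,0,-0.012,0],[0,0,0,-0.03,0],[0,0,0,-0.06,0],[0,0,0,-0.095,0],[0,-0.02,0,-0.12,0],[0,-0.05,0,-0.13,0],[0,-0.09,0,-0.13,0]]]'
python3 -m pendant '[[[0,-0.03,0,0,0],[0,-0.07,0,0,0],[0,-0.11,0,0,0],[0,-0.15,0,0,0],[0,-0.19,0,0,0],[0,-0.2,0,0,0],[0,-0.2,0,0,0],[0,-0.2,0,0,0]]]'
python3 lid.py
python3 - <<'E'
from h import *
c=cam('top'); W=pts(c); c0=np.load('top0.npy',allow_pickle=True).item(); W0=pts(c0)
for n,p in dict(square=(472.2,153.2,65),bar=(466.8,111.6,70),cross=(461.7,70,70),round=(456.4,28.4,60)).items():
    u,v=proj(c,[p])[0].round().astype(int); print(n,np.nanmedian(W0[v-2:v+3,u-2:u+3,2]).round(1),'->',np.nanmedian(W[v-2:v+3,u-2:u+3,2]).round(1))
cv2.imwrite('pics/t8.png',c['image'])
E
```

```text
t: 16.75
eef_pos: [424.4, -56.2, 189.2]
tcp_rot: [3.138, -0.0, 1.213]
ft_force: [0.6, -0.6, -0.1]
opening: 0.005
t: 17.55
eef_pos: [353.7, -242.2, 187.3]
tcp_rot: [-3.141, -0.0, 1.211]
ft_force: [-0.3, 0.5, 0.4]
opening: 0.002
side 708 lid in stand x -30.87812183240361 44.522311705142 y 31.71758464006974 107.59655657630042 mid [ 6.82209494 69.65707061] ((7.261220455169678, 69.42050170898438), (70.07600402832031, 79.27362823486328), 40.816650390625)
top 976 lid in stand x -25.581874202005135 46.6503988857262 y 27.70517189099613 99.83344767874257 mid [10.53426234 63.76930978] ((10.302669525146484, 63.519859313964844), (70.77645874023438, 72.74002838134766), 53.167869567871094)
square 59.0 -> 69.6
bar 69.5 -> 69.5
cross 69.1 -> 69.8
round 69.9 -> 59.2
```

View pics/t8.png

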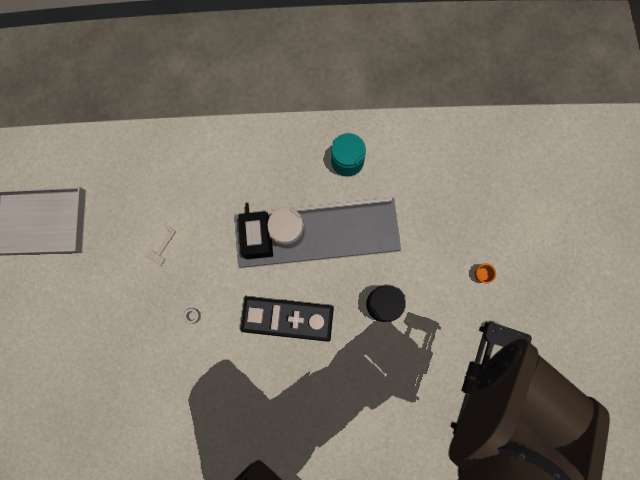

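The jar at (285,226) rests against the block and the rail. The round key is down and the square key is up. The bystanders in view are where they were; the socket is only hidden under the raised hand.

```bash
python3 -c "
from h import *
print(env.state()['qvel'].round(3)); print(env.job_done())"
```

```text
[-0.002  0.002 -0.003 -0.002 -0.002 -0.006]
the job is handed in; nothing more can be done
None
```

I finished the job and handed it in at about 18 s of robot time. The jar rests against the rail and the camera block, and only the round key is down.

- **Jar:** I pushed it against the rail with closed fingers and slid it along without lifting it. I stopped when the wrist showed about 5 N as it met the block. It looked upright in every view that showed it.
- **Keys:** I pressed the round key about 13 mm and it latched. Depth readings went from 69.9 to 59.2 mm for the round key and from 59.0 to 69.6 mm for the square key. The bar and cross keys stayed up.
- **Surroundings:** The arm is clear and touching nothing. The spacer, bushing, hook and both look-alike jars are where they were. The socket was hidden under the raised hand in the last picture, so I did not re-check it; the fingers passed well above it.

**Disagreeing checks:** the top camera put the lid at (10.5, 63.8) mm in the stand frame, against the nominal (7, 62). The rail rules out x above 7, so I took this as measuring bias. The side camera gave x of about 7 but y of about 69.5, from a poorly separated mask, so for the seating at the block I relied on the contact force. The force readings during the key press (1–2 N) were barely above the noise, so I checked the latch by depth instead.

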